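# Probe the air in the medicine cool box

### The arm

A 6-joint arm with a two-finger parallel gripper is mounted at the origin on a cart in front of the work surface, level with it; the furniture and walls round the work are solid. World frame = base frame: x ahead of the robot, y to its left, z up, the work surface at z = 0. Lengths are in mm, angles in rad, forces in N, time in s.
With the tool pointing down it reaches from about 375 to 825 mm from the base axis. Payload 5.5 kg.
Tool frame: the origin (TCP) lies midway between the tips of the shut fingers; the grasp point (between the pads) lies 19 mm behind it; z points along the fingers, y is the line along which they close (so a half turn about z gives the same grasp; the last joint's range is limited). The gripper opens to 85 mm and grips with 20 to 120 N. Pads are 22 mm wide; open, the fingers measure 114 mm over their backs; the gripper's body (76 mm by 85 mm) begins 54 mm behind the grasp point. The pads swing forward as they close: fully open they stand 13 mm farther back than shut.
Start: joints at [-1.284, 0.314, -0.047, 1.21, 0, 1.571], TCP at [169.727, -575.489, 206.899] pointing down, gripper open.
Joint ranges: [-2.67, 2.67], [-0.69, 1.73], [-1.03, 1.25], [-2.08, 2.16], [-1.42, 1.45], [-3.14, 3.14]. Speed limits (rad/s): [2.39, 2.39, 3.01, 3.14, 3.14, 3.14].

### API

Orientations are given as a unit quaternion [x, y, z, w].
In Python, from bench import * gives the robot as it stands.
- The arm moves only by the shell command python3 -m inch 'ROWS' [FORCE]. ROWS is JSON, a list of rows, each an object with "slide": the shift along the tool's x, y, z in cm, a list of three; "roll": the turn about the tool's z in rad; "hand": the opening in per cent of the stroke, from 0 (shut) to 100 (fully open). In form: [{"slide": [dx, dy, dz], "roll": roll, "hand": hand}, ...]. A call has 1 to 5 rows; each row shifts and turns the commanded pose from where the row before left it, along the tool's axes as they then stand; what a row does not reach is not made up. A row lasts 1/8 s, in which the tool goes at most 62.5 mm and 10.7 degrees, less where a joint would pass 70% of its speed; a pose out of reach is approached as far as the arm can. A call is refused whole if a number of a shift passes 6.25 or a number of a turn 0.188, either way. A call with a gripper value outside its range is refused whole. The fingers move at their own pace and stop on an object; FORCE is the grip in N (left out, the last holds). Time passes only in rows, so rows that do not move let the fingers close. It gives the time, the measured TCP pose, the force, the opening and the grip force at its end, in the units of the state.
- sense(): the state, without advancing time (a new reading comes with each control period).
- get_image(name): name is "scene" or "side" or "wrist"; returns a dict with "image" (480x640x3 uint8, blue, green, red), "fx", "fy", "cx", "cy" (pixels), "dist_coeffs" ([k1, k2, p1, p2, k3] as OpenCV has them; the pictures are not rectified), "pose" (4x4, takes a point from camera to world coordinates); the wrist camera has in their place "tool_from_camera" (4x4, takes a point from camera to tool coordinates, whose origin is the TCP and whose axes are the flange's). Camera axes: x right, y up, looking along -z (the intrinsics and any distortion apply to the point x, -y, -z); pixel columns grow to the right and rows downward; lengths in mm; the calibration is good to about 2 mm. A picture is of the moment at which its call begins: read the wrist's pose just before it. There is no depth.
- close_job(): hands the job in; it is judged then, once.
The state is a dict: "time": time; "q": joint angles; "joint_vel": joint speeds; "joint_efforts": joint torques, N m; "tool_pos": TCP position; "tcp_rot": TCP orientation; "force": force on the tool from outside, world axes, zero at the start; "torque": the same for the moment, N m; "grip_width": opening from 0.0 (shut) to 1.0 (fully open); "gripper_force": force on a finger pad.
Only numpy, scipy, OpenCV 4.12 (cv2) and the standard library are available. Lean on these libraries where they do the work, as an engineer would, in place of code of your own. Each camera call takes 0.05 s, during which the arm holds its last target. There are 200 camera calls.

### The job

Check the cool box's air temperature: first swing the orange cover fully away from the port in the lid, then draw the probe thermometer out of its holder and lower its rod upright through the port until the middle of the black band on the rod is level with the rim of the port. The probe must never touch the cool box or its cover, since that spoils the reading, and the other things on the worktop stay where they are. Finish while still holding the probe, centred in the port and still; do not let go.

Things in the scene. Friction and masses are not known exactly. Their poses are not given: they have to be found in the camera images.
- cool_box: blue medicine cool box with a white lid, 136x116 mm, lid's top 94 mm high; fixed, standing upright. Origin: centre of its underside; z up, its front with two grey latches faces its -x. It is hollow: inner floor at 10 mm, the inside of the lid at 70 mm
- port_mouth (a point): centre of the rim of the port in the lid of the cool box, 100 mm above the worktop: a vertical round bore 20 mm in diameter and 30 mm deep (grey collar 34 mm across, standing 6 mm proud of the lid, then the lid), opening into the hollow box. At [0, -12, 100] mm in the box's frame
- cover_pivot (a point): point on the vertical pivot of the orange port cover, 100 mm above the worktop, at [0, 30, 100] mm in the box's frame
- port_cover (a joint): angle of the orange port cover (a 4 mm plate with a 36 mm disc end, its top 105 mm above the worktop) about the vertical pivot, friction-held (about 1 N at the post): 0 with its disc over the port; grows counterclockwise seen from above, taking the disc towards the box's +x side; its stop at 1.75 rad is fully open. Starts between 0 and 0.3
- cover_post (a point): centre of the top of the black upright post on the disc of the port cover, its grip: 12 mm in diameter, 32 mm tall, top 137 mm above the worktop, 42 mm from the pivot; it travels with the cover
- probe_holder: grey desk holder, fixed: 80x80x10 mm foot and a 40x40 mm column whose top is 120 mm above the worktop, with a vertical hole 14 mm in diameter in it. Origin: centre of its underside, under the hole, z up
- probe: probe thermometer, loose, 60 g: a straight steel rod 8 mm in diameter and 110 mm long below a white handle of 24 mm (along its x) by 20 mm (along its y) by 70 mm tall. At the start it stands upright in the holder, rod in the hole, the handle's underside on the column's top, handle from 120 to 190 mm above the worktop. Origin: the tip of the rod; z runs up the rod to the handle (handle from z = 110 to 180 mm); dark display on its -y face
- probe_tip (a point): the lower tip of the probe's rod (same point as the probe's origin)
- probe_band (a point): middle of the black band, 20 mm long, painted round the rod, on its axis, 65 mm above the tip
- mouse: black computer mouse, 108x58x37 mm; loose bystander, origin at the centre of its underside
- brown_bottle: brown screw-cap pill bottle with white cap, 44 mm across, 100 mm tall; loose bystander, origin at the centre of its underside
- green_bottle: white screw-cap pill bottle with green cap, 48 mm across, 76 mm tall; loose bystander, origin at the centre of its underside
- stapler: red and black desk stapler, 135x34x50 mm; loose bystander, origin at the centre of its underside
- calculator: desk calculator, 142x98x17 mm; loose bystander, origin at the centre of its underside
- carton: white and orange medicine carton, 61x90x40 mm; loose bystander, origin at the centre of its underside

How it is judged:
By the outcome, as a careful person would: the job done as asked, in the order asked, and still so for the second after the job is handed in, while the arm keeps its last pose, push and grip.
It also fails if it takes over 58 s, if anything falls off the work surface, if the arm or the gripper's body presses on something with over 40 N, if the wrist force passes 120 N, or if a joint passes its speed limit or range.

## Working session

There is one attempt and no reset: what is moved stays moved. The work goes in short steps, Python scripts to look and compute and a shell command to move; the robot and the scene stay as the last step left them, time stands still between calls to the robot, and variables do not carry over. Pictures are saved under pics/ and viewed, at most 10 in all, crops included, and the job is handed in when it is done.

```bash
mkdir -p pics; ls; python3 - <<'E'
from bench import *
import cv2,pickle,numpy as np
s=sense();print({k:np.round(v,3).tolist() for k,v in s.items()})
d={}
for n in("scene","side"):
    g=get_image(n);d[n]=g;cv2.imwrite(f"pics/{n}0.png",g["image"]);print(n,g["fx"],g["cx"],g["cy"],g["dist_coeffs"],np.round(g["pose"],3).tolist())
pickle.dump(d,open("cams0.pkl","wb"))
E
```

```text
pics
{'time': 0.0, 'q': [-1.284, 0.314, -0.048, 1.21, 0.0, 1.571], 'joint_vel': [-0.001, 0.002, 0.002, 0.002, 0.001, 0.001], 'joint_efforts': [-0.001, -53.959, 33.975, 0.019, 0.0, -0.0], 'tool_pos': [169.541, -574.898, 206.042], 'tcp_rot': [0.99, 0.143, -0.0, -0.001], 'force': [0.137, -0.07, 0.359], 'torque': [-0.016, -0.052, -0.041], 'gripper_force': 0.0, 'grip_width': 0.997}
scene 525.576245190317 325.05672385017317 237.41728947603383 [-0.13880478  0.          0.          0.          0.        ] [[-0.516, 0.626, -0.585, -196.313], [-0.857, -0.376, 0.353, 427.707], [0.001, 0.683, 0.73, 1029.833], [0.0, 0.0, 0.0, 1.0]]
side 514.7286374560738 324.90105170604136 239.91867582298522 [0.04003268 0.         0.         0.         0.        ] [[0.998, 0.046, -0.038, 525.01], [-0.054, 0.411, -0.91, -1101.236], [-0.026, 0.911, 0.412, 623.724], [0.0, 0.0, 0.0, 1.0]]
```

View pics/scene0.png

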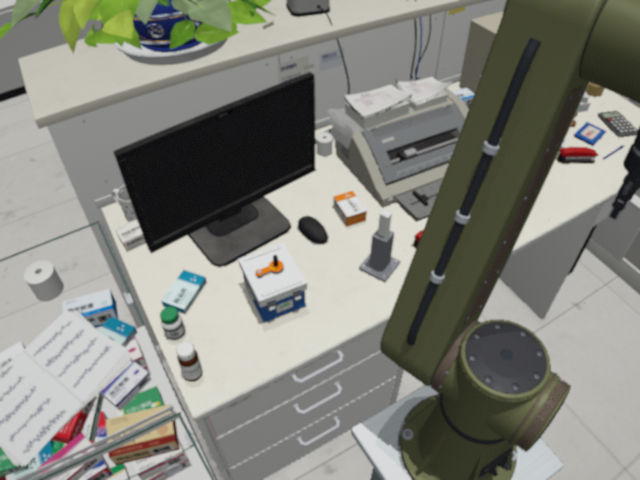

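View pics/side0.png

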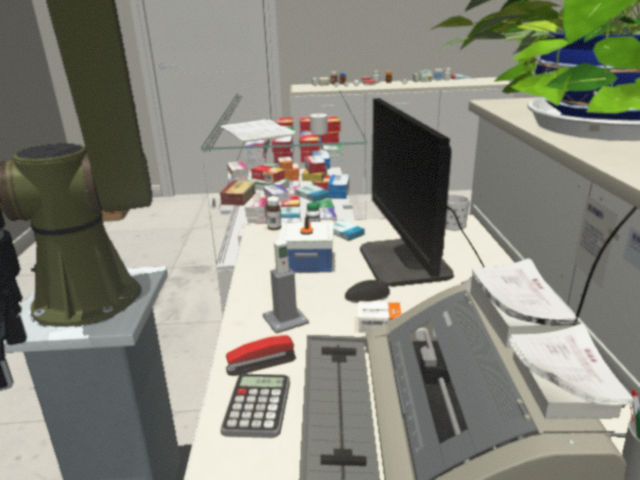

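The scene view shows the cool box at about (275,285), the cover and post at (270,265), and the holder with the probe at (381,245). In the side view the box is at (310,250), the post at (306,222), and the probe at (281,257). I'll enlarge both for detail.

```bash
cat > h.py <<'E'
import cv2,pickle,numpy as np
from scipy.spatial.transform import Rotation as R
def ray(g,uv,pose=None):
    K=np.array([[g["fx"],0,g["cx"]],[0,g["fy"],g["cy"]],[0,0,1.]])
    p=cv2.undistortPoints(np.array([[uv]],float),K,np.array(g["dist_coeffs"],float))[0,0]
    P=np.array(g["pose"]) if pose is None else pose
    d=P[:3,:3]@np.array([p[0],-p[1],-1]);return P[:3,3],d/np.linalg.norm(d)
def onz(g,uv,z,pose=None):
    o,d=ray(g,uv,pose);return o+d*(z-o[2])/d[2]
def tri(*rays):
    A=sum(np.eye(3)-np.outer(d,d) for o,d in rays);b=sum((np.eye(3)-np.outer(d,d))@o for o,d in rays)
    x=np.linalg.solve(A,b);return x,[float(np.linalg.norm((np.eye(3)-np.outer(d,d))@(x-o))) for o,d in rays]
def wpose(g,s):
    T=np.eye(4);T[:3,:3]=R.from_quat(s["tcp_rot"]).as_matrix();T[:3,3]=s["tool_pos"];return T@np.array(g["tool_from_camera"])
E
python3 - <<'E'
from h import *
d=pickle.load(open("cams0.pkl","rb"))
a=d["scene"]["image"][190:330,220:420];b=d["side"]["image"][200:340,220:420]
cv2.imwrite("pics/crop0.png",np.vstack([cv2.resize(i,(0,0),fx=4,fy=4,interpolation=cv2.INTER_CUBIC)[:,:800] for i in(a,)]))
cv2.imwrite("pics/crop1.png",cv2.resize(b,(0,0),fx=4,fy=4,interpolation=cv2.INTER_CUBIC))
E
```

```text
(no output)
```

View pics/crop0.png

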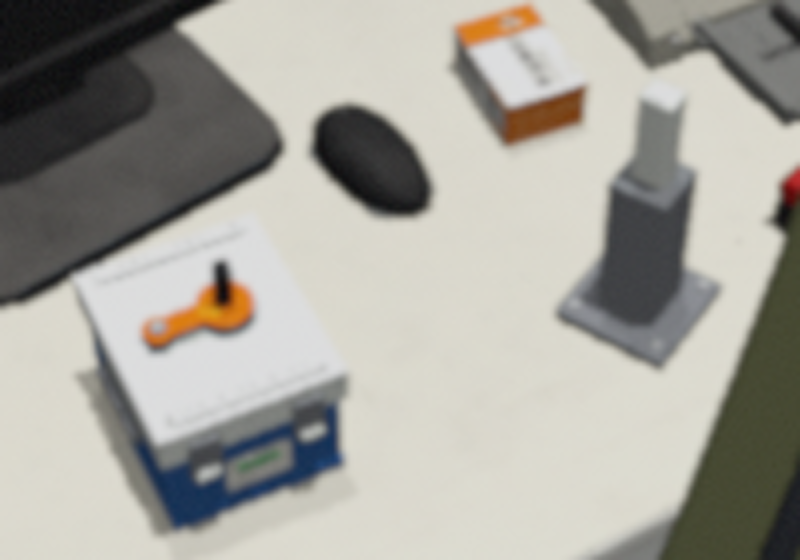

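View pics/crop1.png

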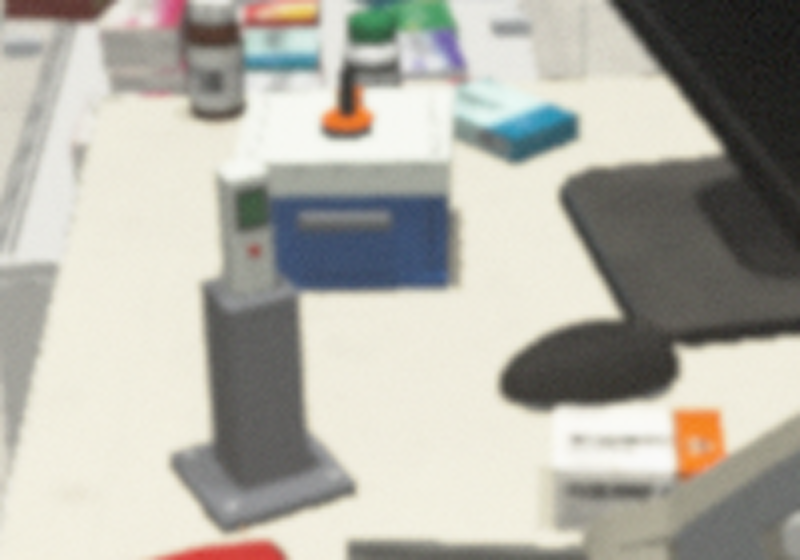

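The scene crop shows the pivot at (259,272), the post top at (275,256), the lid corners, and the handle top at (386,213). The side crop has the post top at (307,215) and the handle top at (280,241).

```bash
python3 - <<'E'
from h import *
d=pickle.load(open("cams0.pkl","rb"));S,D=d["scene"],d["side"]
f=lambda c:(220+(c[0]-1.5)/4,190+(c[1]-1.5)/4)
k=lambda c:(220+(c[0]-1.5)/4,200+(c[1]-1.5)/4)
p=lambda n,v:print(n,np.round(v,1).tolist())
for n,a,b in[("post",(221,266),(347,62)),("handle",(664,92),(241,166)),("coltop",(652,185),(252,290))]:
    x,r=tri(ray(S,f(a)),ray(D,k(b)));p(n,x);print(r)
p("pivot z105",onz(S,f((157,328)),107))
p("post z137",onz(S,f((221,266)),137));p("post z137 side",onz(D,k((347,62)),137))
c=[onz(S,f(q),94) for q in[(78,277),(248,222),(347,378),(160,440)]]
p("lid",c);p("ctr",np.mean(c,0));p("sides",[np.linalg.norm(c[i]-c[i-1]) for i in range(4)])
p("side lid",[onz(D,k(q),94) for q in[(244,97),(450,92),(452,160)]])
p("handletop",[onz(S,f((664,92)),190),onz(D,k((241,166)),190)])
c=[onz(S,f(q),10) for q in[(558,310),(660,360),(720,288)]];p("foot",c);p('mid',(c[0]+c[2])/2)
c=[onz(D,k(q),10) for q in[(172,460),(228,522),(355,487)]];p("foot side",c);p('mid',(c[0]+c[2])/2)
for n,q,z in[("mouse",(372,160),20),("carton",(520,70),40)]:p(n,onz(S,f(q),z))
p("brown",onz(S,(188,349),100));p("green",onz(S,(170,313),76))
E
```

```text
post [529.2, 124.0, 138.9]
[2.6104488501481034, 2.610448850148165]
handle [472.9, -137.9, 188.9]
[0.6256122891949147, 0.625612289194953]
coltop [472.6, -135.0, 114.6]
[2.3661140312081756, 2.3661140312082765]
pivot z105 [529.0, 165.8, 107.0]
post z137 [527.5, 123.2, 137.0]
post z137 side [531.3, 133.2, 137.0]
lid [[598.1, 185.1, 94.0], [585.2, 78.5, 94.0], [451.3, 86.2, 94.0], [466.6, 196.1, 94.0]]
ctr [525.3, 136.4, 94.0]
sides [132.0, 107.4, 134.1, 111.0]
side lid [[461.3, 186.3, 94.0], [599.9, 179.1, 94.0], [593.8, 68.1, 94.0]]
handletop [[471.3, -137.1, 190.0], [473.5, -139.4, 190.0]]
foot [[488.0, -85.5, 10.0], [421.7, -117.4, 10.0], [449.6, -184.4, 10.0]]
mid [468.8, -135.0, 10.0]
foot side [[424.4, -129.0, 10.0], [457.1, -191.8, 10.0], [524.2, -165.2, 10.0]]
mid [474.3, -147.1, 10.0]
mouse [653.8, -46.2, 20.0]
carton [658.7, -166.1, 40.0]
brown [424.9, 380.7, 100.0]
green [548.1, 380.6, 76.0]
```

```bash
python3 - <<'E'
from h import *
from bench import *
d=pickle.load(open("cams0.pkl","rb"));S,D=d["scene"],d["side"]
for n,a,b in[("monL",(152,247),(372,185)),("monR",(314,170),(447,268)),("monTL",(118,155),(373,100))]:
    x,r=tri(ray(S,a),ray(D,b));print(n,np.round(x),np.round(r,1))
g=get_image("wrist");print(g["fx"],g["cx"],g["cy"],g["dist_coeffs"],np.round(g["tool_from_camera"],3).tolist())
E
python3 -m inch '[{"slide":[0,0,-4],"roll":0,"hand":100},{"slide":[0,-3,-4],"roll":-0.08,"hand":60},{"slide":[2,-4,-4],"roll":-0.08,"hand":40},{"slide":[4,-4,-2],"roll":0,"hand":40},{"slide":[4,-4,0],"roll":0,"hand":40}]'
```

```text
monL [724. 357. 128.] [11. 11.]
monR [ 814. -135.   94.] [17.5 17.5]
monTL [732. 358. 384.] [1.4 1.4]
423.70740782661676 322.97260896164187 233.65611356655893 [-0.07950875  0.          0.          0.          0.        ] [[-0.0, 0.961, 0.278, 71.818], [1.0, 0.0, 0.0, -0.824], [0.0, 0.278, -0.961, -166.736], [0.0, 0.0, 0.0, 1.0]]
time: 0.78
tool_pos: [203.7, -394.8, 348.6]
tcp_rot: [0.975, 0.221, 0.001, 0.002]
force: [1.6, 0.7, -0.3]
grip_width: 0.402
gripper_force: 0.0
```

```bash

python3 -m inch '[{"slide":[5.5,-2,0],"roll":0,"hand":40},{"slide":[6,-2,0],"roll":0,"hand":40},{"slide":[6,-2,0],"roll":0,"hand":40},{"slide":[6,-2,0],"roll":0,"hand":40},{"slide":[6,-2,0],"roll":0,"hand":40}]'
python3 -m inch '[{"slide":[3,-1.5,0],"roll":0,"hand":40},{"slide":[0,0,0],"roll":0,"hand":40},{"slide":[0,0,0],"roll":0,"hand":40}]'
python3 - <<'E'
from h import *
from bench import *
s=sense();g=get_image("wrist");pickle.dump((s,g),open("w1.pkl","wb"));cv2.imwrite("pics/w1.png",g["image"]);print(s["tool_pos"],s["tcp_rot"],np.abs(s["joint_vel"]).max())
E
```

```text
time: 1.4
tool_pos: [424.9, -178.2, 346.9]
tcp_rot: [0.975, 0.222, 0.0, 0.0]
force: [1.1, -1.0, 0.2]
grip_width: 0.402
gripper_force: 0.0
time: 1.78
tool_pos: [444.0, -153.6, 346.7]
tcp_rot: [0.975, 0.222, -0.0, 0.0]
force: [-0.3, -0.1, -0.0]
grip_width: 0.401
gripper_force: 0.0
[ 443.98659593 -153.61890342  346.71503946] [ 9.75123979e-01  2.21659830e-01 -3.81914689e-04  2.51720235e-06] 0.02207354249787896
```

View pics/w1.png

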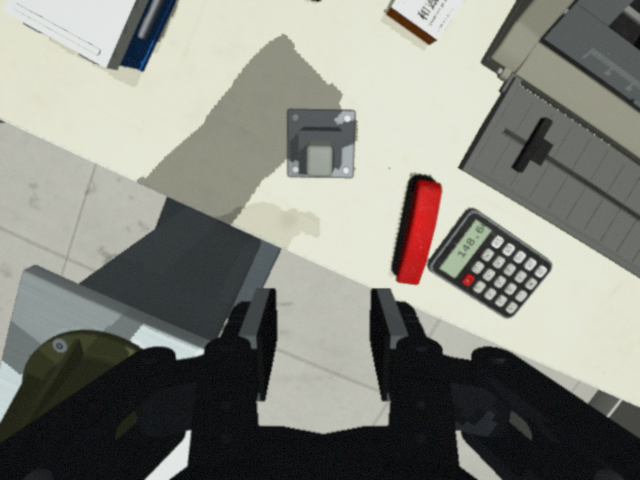

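The wrist view has the holder's foot at (287–355, 108–178), square to the tool, so the yaw is right. The handle top is at about (319,160). I'll measure its edges next.

```bash
python3 - <<'E'
from h import *
d=pickle.load(open("cams0.pkl","rb"));S,D=d["scene"],d["side"]
s,g=pickle.load(open("w1.pkl","rb"));P=wpose(g,s)
m=cv2.cvtColor(g["image"],cv2.COLOR_BGR2GRAY).astype(int)
print(m[152:172,296:344].mean(0).astype(int));print(m[136:186,312:328].mean(1).astype(int))
q=g["image"].astype(int);sat=q.max(2)-q.min(2)
for n,uv,z in[("f",(287.5,109),10),("f",(355,109),10),("f",(355,178),10),("f",(287.5,178),10),("top",(319.5,160),190)]:print(n,np.round(onz(g,uv,z,P),1))
x,r=tri(ray(g,(319.5,160),P),ray(S,(385.6,212.6)),ray(D,(280,241.2)));print(x,r)
E
```

```text
[126 117 100  77  66  64  65  65  66  69  86 115 136 147 154 157 158 158
 158 158 159 158 158 159 159 159 160 160 160 160 160 161 160 155 146 128
  98  81  92 101 102  99  98 102 113 134 157 173]
[ 87  88  88  88  91  94  94  95  97 106 127 145 154 159 162 162 161 161
 161 161 161 160 160 159 159 159 159 158 158 158 158 158 157 157 157 157
 156 155 146 131 118 145 204 225 228 228 228 228 228 228]
f [493.6 -83.8  10. ]
f [ 527.1 -153.6   10. ]
f [ 455.7 -189.4   10. ]
f [ 420.9 -116.8   10. ]
top [ 475.3 -134.9  190. ]
[ 473.77251809 -136.49166727  188.42952238] [2.0772470572416757, 2.0016093937092645, 0.16933467486831225]
```

```bash

python3 -m inch '[{"slide":[4,-5,1],"roll":0,"hand":40},{"slide":[4,-5.5,1],"roll":0,"hand":40},{"slide":[4,-5.5,1],"roll":0,"hand":40},{"slide":[4,-5.5,1],"roll":0,"hand":40},{"slide":[0,0,0],"roll":0,"hand":40}]'
python3 -m inch '[{"slide":[0,0,0],"roll":0,"hand":40},{"slide":[0,0,0],"roll":0,"hand":40}]'
python3 - <<'E'
from h import *
from bench import *
s=sense();g=get_image("wrist");pickle.dump((s,g),open("w2.pkl","wb"));cv2.imwrite("pics/w2.png",g["image"]);print(s["tool_pos"],s["tcp_rot"],np.abs(s["joint_vel"]).max())
E
```

```text
time: 2.45
tool_pos: [491.7, 91.6, 309.0]
tcp_rot: [0.975, 0.223, -0.001, -0.0]
force: [0.5, -0.8, 0.3]
grip_width: 0.404
gripper_force: 0.0
time: 2.7
tool_pos: [492.0, 87.5, 310.4]
tcp_rot: [0.975, 0.22, 0.0, 0.0]
force: [-0.0, -0.2, 0.2]
grip_width: 0.396
gripper_force: 0.0
[491.98339599  87.5106764  310.39583289] [9.75443499e-01 2.20249592e-01 2.67118191e-04 1.62518580e-04] 0.004664338732004461
```

View pics/w2.png

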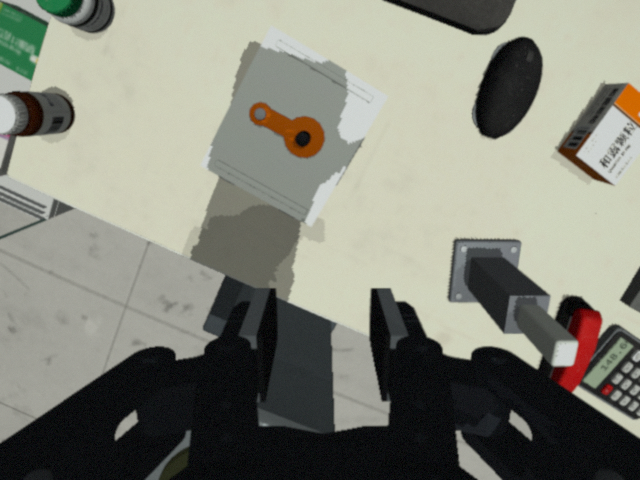

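The wrist view puts the pivot at about (260,113), the disc at (305,138) and the dark post at (302,138). The lid corners are near (270,29), (386,97), (309,226) and (204,165).

```bash
cat > m.py <<'E'
from h import *
S=pickle.load(open("cams0.pkl","rb"));D=S["side"];S=S["scene"]
def cover(g):
    hsv=cv2.cvtColor(g["image"],cv2.COLOR_BGR2HSV)
    m=cv2.inRange(hsv,(5,150,90),(20,255,255))
    c=max((c for c in cv2.findContours(m,cv2.RETR_EXTERNAL,cv2.CHAIN_APPROX_NONE)[0] if 60<c[:,0,0].mean()<480 and c[:,0,1].max()<300),key=cv2.contourArea)
    f=np.zeros_like(m);cv2.drawContours(f,[c],-1,255,-1)
    dt=cv2.distanceTransform(f,cv2.DIST_L2,5);v,u=np.unravel_index(dt.argmax(),dt.shape)
    w=dt>dt.max()-0.7;vv,uu=np.nonzero(w)
    dk=((f>0)&(g["image"].max(2)<60)).astype(np.uint8)
    n,l,st,ce=cv2.connectedComponentsWithStats(dk);i=1+st[1:,4].argmax()
    return (uu.mean(),vv.mean()),dt.max(),ce[i],st[i],c
E
python3 - <<'E'
from m import *
s,g=pickle.load(open("w2.pkl","rb"));P=wpose(g,s)
disc,r,post,st,c=cover(g);print(disc,r,post,st)
# pivot: far end of the orange shape
p=c[:,0].astype(float);e=p[np.argmax(np.linalg.norm(p-disc,axis=1))];print("end",e)
dw=onz(g,disc,105,P);ew=onz(g,e,105,P);piv=onz(g,(260.5,112.5),105,P)
print("disc",dw,"end",ew,"piv",piv,np.linalg.norm(dw-piv)," post137",onz(g,post,137,P))
print("tri post",tri(ray(g,post,P),ray(S,(275,256.3)),ray(D,(306.4,215.2))))
L=[onz(g,q,94,P) for q in[(270,29),(386,97),(309,226),(204,165)]]
print(np.round(L,1),np.mean(L,0),[round(float(np.linalg.norm(L[i]-L[i-1])),1) for i in range(4)])
for a,b in((3,0),(2,1)):v=L[b]-L[a];print(np.degrees(np.arctan2(v[1],v[0])))
for a,b in((1,0),(2,3)):v=L[b]-L[a];print(np.degrees(np.arctan2(v[1],v[0]))-90)
x,y,w,h=st[:4];print(g["image"][125:150,285:320].max(2))
E
```

```text
(np.float64(303.5), np.float64(136.5)) 19.378298 [302.47647059 138.41764706] [295 131  15  16 170]
end [251. 108.]
disc [530.90869594 125.32136594 105.        ] end [533.56667573 175.72006804 105.        ] piv [533.57387256 166.8956087  105.        ] 41.65958265925075  post137 [531.41993562 124.8850103  137.        ]
tri post (array([530.06147936, 124.31558785, 138.15858464]), [1.5420552909937493, 3.4633808087533264, 2.354660802449591])
[[599.3 188.6  94. ]
 [591.8  75.   94. ]
 [457.7  86.4  94. ]
 [468.8 196.6  94. ]] [529.40495514 136.68803283  94.        ] [130.8, 113.8, 134.6, 110.8]
-3.5207515030771126
-4.8655315700924495
-3.7921822029674104
-5.742814202078478
[[139 135 139 136 136 135 139 138 138 137 138 138 136 138 138 135 137 136
  136 138 137 136 137 137 136 137 140 138 137 134 138 137 139 138 135]
 [136 136 137 136 135 136 138 135 138 137 136 136 138 139 136 138 137 136
  137 139 138 139 139 139 137 137 139 140 138 136 135 139 135 137 138]
 [136 136 136 138 136 137 136 136 137 138 137 137 138 137 139 137 139 138
  138 138 136 137 137 138 137 137 137 139 138 139 139 138 138
[... 2500 characters left out ...]
 134 127 117 105 102 100  87  69  48  36  26  19
   25  40  59  82 107 127 134 135 137 135 135 135 135 134 134 135 134]
 [121 122 129 131 133 136 130 129 117 111 108 102 100  91  78  72  56  53
   61  79 102 113 124 133 135 135 134 135 132 134 134 138 135 136 138]
 [130 122 125 131 133 134 132 133 126 120 116 111 107 104  99  94  88  88
   92 109 125 129 132 137 136 135 133 134 134 135 135 136 135 133 135]
 [137 127 117 124 132 134 137 133 133 130 129 121 122 117 109 107 109 115
  113 123 133 135 134 135 133 132 134 133 134 134 134 137 134 133 133]
 [140 129 116 116 126 131 134 134 132 132 132 130 130 128 122 119 124 127
  130 129 133 135 134 136 132 134 136 133 134 132 134 135 135 133 128]]
```

```bash

python3 -m inch '[{"slide":[2.6,-0.9,3],"roll":0,"hand":50},{"slide":[2.5,-0.8,3],"roll":0,"hand":50},{"slide":[0,0,4],"roll":0,"hand":50},{"slide":[0,0,2],"roll":0,"hand":50},{"slide":[0,0,0],"roll":0,"hand":50}]' 20
python3 -m inch '[{"slide":[0,0,0],"roll":0,"hand":50}]'
```

```text
time: 3.38
tool_pos: [529.4, 125.0, 188.6]
tcp_rot: [0.975, 0.221, -0.002, 0.0]
force: [-0.7, -0.4, 0.9]
grip_width: 0.5
gripper_force: 0.0
time: 3.5
tool_pos: [531.3, 125.9, 191.3]
tcp_rot: [0.975, 0.221, 0.001, -0.0]
force: [0.3, -0.2, -0.1]
grip_width: 0.499
gripper_force: 0.0
```

```bash

python3 -m inch '[{"slide":[0,0,4],"roll":0,"hand":50},{"slide":[0,0,2.5],"roll":0,"hand":50},{"slide":[0,0,1.2],"roll":0,"hand":50},{"slide":[0,0,0],"roll":0,"hand":50},{"slide":[0,0,0],"roll":0,"hand":0}]' 20
python3 -m inch '[{"slide":[0,0,0],"roll":0,"hand":0},{"slide":[0,0,0],"roll":0,"hand":0},{"slide":[0,0,0],"roll":0,"hand":0},{"slide":[0,0,0],"roll":0,"hand":0}]'
```

```text
time: 4.12
tool_pos: [531.7, 126.7, 114.4]
tcp_rot: [0.975, 0.221, 0.001, -0.0]
force: [0.0, -0.3, -0.0]
grip_width: 0.301
gripper_force: 0.0
time: 4.62
tool_pos: [530.6, 126.6, 113.0]
tcp_rot: [0.975, 0.222, 0.0, -0.0]
force: [0.3, 0.8, -1.0]
grip_width: 0.001
gripper_force: 0.0
```

```bash
python3 - <<'E'
from h import *
from bench import *
s=sense();g=get_image("wrist");pickle.dump((s,g),open("w3.pkl","wb"));h=get_image("scene")["image"]
a=cv2.resize(g["image"][200:440,200:440],(400,400));b=cv2.resize(h[220:320,220:320],(400,400),interpolation=cv2.INTER_CUBIC)
cv2.imwrite("pics/w3.png",np.hstack([a,b]));print(s["grip_width"],s["gripper_force"])
E
```

```text
0.0006556866113730997 0.0
```

View pics/w3.png

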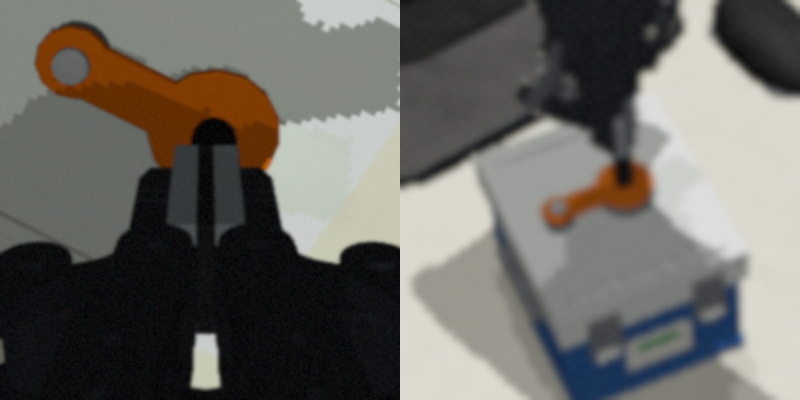

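```bash
python3 - <<'E'
from m import *
s,g=pickle.load(open("w3.pkl","rb"));P=wpose(g,s);T=np.array(s["tool_pos"]);Rm=R.from_quat(s["tcp_rot"]).as_matrix()
for n,uv,z in[("blob",(327,278),105),("blobtop",(327,271),105),("blob137",(327,278),137),("blobtop137",(327,271),137),("piv",(241.5,240),105),("disc right",(366.5,272),105),("disc top",(330,242),105)]:
    w=onz(g,uv,z,P);print(n,np.round(w,1),np.round(Rm.T@(w-T),1))
for p in([0,0,0],[11,0,0],[11,0,-32]):
    c=np.linalg.inv(np.array(g["tool_from_camera"]))@np.r_[p,1];print(p,g["cx"]+g["fx"]*c[0]/-c[2],g["cy"]-g["fy"]*c[1]/-c[2])
E
```

```text
blob [531.9 126.  105. ] [0.9 1.1 8. ]
blobtop [534.8 127.4 105. ] [4.2 1.1 8. ]
blob137 [543.4 131.9 137. ] [ 13.9   0.8 -24. ]
blobtop137 [545.9 133.  137. ] [ 16.6   0.8 -24. ]
piv [531.7 167.  105. ] [ 18.5 -35.9   8. ]
disc right [541.9 111.5 105. ] [ 3.7 18.5  8. ]
disc top [547.5 132.  105. ] [17.6  2.3  8. ]
[0, 0, 0] 324.60940512459854 287.13121109626985
[11, 0, 0] 324.62861986710016 262.77588059854975
[11, 0, -32] 324.95028395950874 294.6475225802018
```

```bash

python3 - <<'E'
from h import *
from bench import *
pickle.dump(get_image("side"),open("s3.pkl","wb"))
E
python3 -m inch '[{"slide":[0,0,0],"roll":0,"hand":50},{"slide":[0,0,0],"roll":0,"hand":50},{"slide":[0,0,0],"roll":0,"hand":50},{"slide":[0,0,0],"roll":0,"hand":50}]'
python3 - <<'E'
from h import *
from bench import *
s=sense();g=get_image("wrist");pickle.dump((s,g),open("w4.pkl","wb"));h=get_image("side")["image"];h0=pickle.load(open("s3.pkl","rb"))["image"]
a=cv2.resize(g["image"][200:440,200:440],(400,400));c=lambda h:cv2.resize(h[160:260,260:360],(400,400),interpolation=cv2.INTER_CUBIC)
cv2.imwrite("pics/w4.png",np.hstack([a,c(h0)]));print(s["grip_width"],s["tool_pos"])
E
```

```text
time: 5.28
tool_pos: [530.6, 126.5, 113.0]
tcp_rot: [0.975, 0.222, -0.0, -0.0]
force: [0.4, 0.4, 0.3]
grip_width: 0.498
gripper_force: 0.0
0.4979435346657827 [530.60598686 126.52661568 112.96823631]
```

View pics/w4.png

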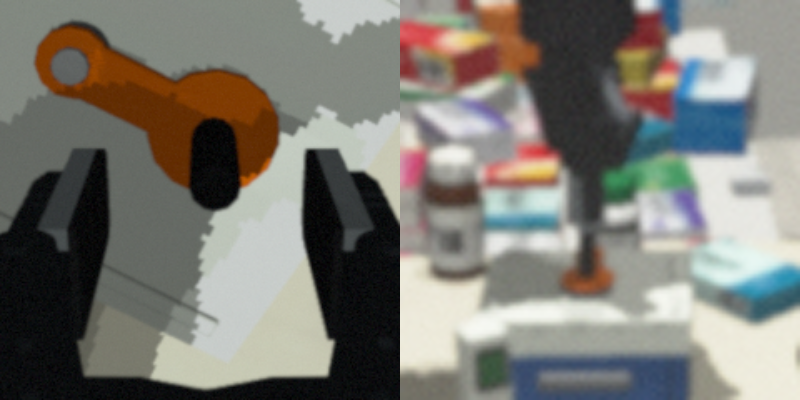

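The open fingers straddle the post, with the post at crop x 215 between the pads at 108 and 303. But the shut fingers ended just above the post's top, so the real tips sit about 20–24 mm short of the TCP. I'll go lower in small steps and check force.

```bash

python3 -m inch '[{"slide":[0,0.2,0.5],"roll":0,"hand":50},{"slide":[0,0,0.5],"roll":0,"hand":50},{"slide":[0,0,0],"roll":0,"hand":50}]'
python3 -m inch '[{"slide":[0,0,0.6],"roll":0,"hand":50},{"slide":[0,0,0],"roll":0,"hand":50},{"slide":[0,0,0],"roll":0,"hand":0},{"slide":[0,0,0],"roll":0,"hand":0},{"slide":[0,0,0],"roll":0,"hand":0}]' 20
python3 -m inch '[{"slide":[0,0,0],"roll":0,"hand":0},{"slide":[0,0,0],"roll":0,"hand":0}]'
```

```text
time: 5.75
tool_pos: [530.9, 124.6, 102.3]
tcp_rot: [0.975, 0.221, -0.001, -0.0]
force: [0.3, -0.7, 0.5]
grip_width: 0.496
gripper_force: 0.0
time: 6.38
tool_pos: [531.6, 124.7, 97.2]
tcp_rot: [0.975, 0.222, 0.0, 0.0]
force: [1.1, -0.2, 0.5]
grip_width: 0.124
gripper_force: 19.9
time: 6.62
tool_pos: [531.6, 124.7, 97.1]
tcp_rot: [0.975, 0.222, 0.0, 0.0]
force: [-0.5, -1.1, 1.6]
grip_width: 0.128
gripper_force: 19.9
```

Gripped: the opening reads 11 mm against the 12 mm post. Now the arc about the pivot at (533,167).

```bash

python3 -m inch '[{"slide":[0.5,0.2,0],"roll":0,"hand":0},{"slide":[0.5,0.15,0],"roll":0,"hand":0},{"slide":[0.5,0.1,0],"roll":0,"hand":0},{"slide":[0.5,0,0],"roll":0,"hand":0},{"slide":[0,0,0],"roll":0,"hand":0}]'
python3 -m inch '[{"slide":[0.5,-0.05,0],"roll":0,"hand":0},{"slide":[0.5,-0.1,0],"roll":0,"hand":0},{"slide":[0.95,-0.35,0],"roll":0,"hand":0},{"slide":[0.8,-0.6,0],"roll":0,"hand":0},{"slide":[0,0,0],"roll":0,"hand":0}]'
```

```text
time: 7.25
tool_pos: [552.6, 129.3, 97.0]
tcp_rot: [0.975, 0.221, 0.001, 0.0]
force: [0.1, -2.8, 2.1]
grip_width: 0.126
gripper_force: 20.1
time: 7.88
tool_pos: [576.3, 149.8, 97.5]
tcp_rot: [0.975, 0.221, 0.003, 0.003]
force: [10.6, -7.3, -4.0]
grip_width: 0.127
gripper_force: 19.6
```

```bash

python3 -m inch '[{"slide":[0.35,-0.4,0],"roll":0,"hand":0},{"slide":[0.3,-0.4,0],"roll":0,"hand":0},{"slide":[0.25,-0.45,0],"roll":0,"hand":0},{"slide":[0.2,-0.45,0],"roll":0,"hand":0},{"slide":[0,0,0],"roll":0,"hand":0}]'
```

```text
time: 8.5
tool_pos: [583.4, 171.2, 98.2]
tcp_rot: [0.975, 0.221, 0.008, 0.002]
force: [23.9, -3.9, -12.0]
grip_width: 0.121
gripper_force: 19.5
```

```bash
python3 - <<'E'
from m import *
from bench import *
s=sense();g=get_image("wrist");pickle.dump((s,g),open("w5.pkl","wb"));P=wpose(g,s)
print(np.round(s["tool_pos"],1),np.round(s["force"],1),np.round(s["torque"],2),np.round(s["joint_efforts"],1),np.round(s["q"],3))
h=get_image("scene")["image"]
a=g["image"][80:480,120:520];b=cv2.resize(h[200:320,220:340],(400,400),interpolation=cv2.INTER_CUBIC)
cv2.imwrite("pics/w5.png",np.hstack([a,b]))
E
```

```text
[583.4 171.2  98.2] [ 23.9  -3.9 -12. ] [-0.68 -5.01  0.26] [  5.9 -59.7  23.1   9.6   3.1   0.3] [ 0.289  0.377 -0.212  0.966 -0.005  2.984]
```

View pics/w5.png

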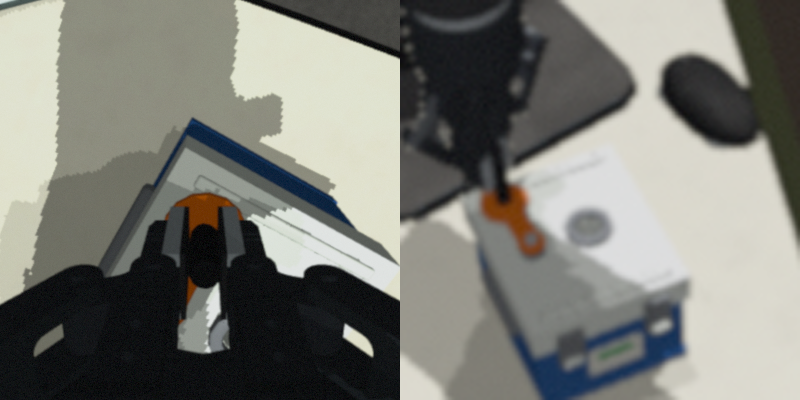

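The cover is nearly at its open position, clear of the port: disc at (251,261) in the scene, pivot at (260,273). I'll ease the sideways load a little.

```bash

python3 -m inch '[{"slide":[-0.25,-0.1,0],"roll":0,"hand":0},{"slide":[0,0,0],"roll":0,"hand":0},{"slide":[0,0,0],"roll":0,"hand":0}]'
python3 - <<'E'
from m import *
s,g=pickle.load(open("w5.pkl","rb"));P=wpose(g,s)
print(onz(S,(251.2,261),105),onz(S,(259.6,272.9),105),onz(S,(276.5,268),100))
for uv,z in(((325,335),137),((325,300),105),((320,274),105)):print(onz(g,uv,z,P))
E
```

```text
time: 8.98
tool_pos: [581.9, 171.5, 99.0]
tcp_rot: [0.975, 0.221, 0.009, 0.002]
force: [24.8, -2.8, -10.4]
grip_width: 0.123
gripper_force: 27.0
[568.39792448 166.46077365 105.        ] [526.36752207 165.45888679 105.        ] [523.33078234 124.09783281 100.        ]
[581.92904862 170.88040064 137.        ]
[580.75283166 169.89794449 105.        ]
[590.20350677 176.66978506 105.        ]
```

```bash

python3 -m inch '[{"slide":[0,0,0],"roll":0,"hand":40},{"slide":[0,0,0],"roll":0,"hand":40},{"slide":[0,0,0],"roll":0,"hand":40},{"slide":[0,0,0],"roll":0,"hand":40}]'
python3 - <<'E'
from m import *
from bench import *
s=sense();g=get_image("wrist");pickle.dump((s,g),open("w6.pkl","wb"));P=wpose(g,s)
print(s["tool_pos"])
c=cover(g);print(c[:3]);print(onz(g,c[0],105,P))
hsv=cv2.inRange(g["image"],(0,0,0),(45,45,45))[255:400,290:360];n,l,st,ce=cv2.connectedComponentsWithStats(hsv);print(st,ce)
E
```

```text
time: 9.48
tool_pos: [571.0, 171.2, 96.8]
tcp_rot: [0.975, 0.222, -0.0, -0.0]
force: [-0.8, -0.6, 0.0]
grip_width: 0.403
gripper_force: 0.0
[570.96157592 171.19211241  96.81671045]Traceback (most recent call last):
  File "<stdin>", line 5, in <module>
  File "m.py", line 6, in cover
    c=max((c for c in cv2.findContours(m,cv2.RETR_EXTERNAL,cv2.CHAIN_APPROX_NONE)[0] if 60<c[:,0,0].mean()<480 and c[:,0,1].max()<300),key=cv2.contourArea)
ValueError: max() iterable argument is empty
```

```bash

python3 -m inch '[{"slide":[0,0,-2.5],"roll":0,"hand":40},{"slide":[0,0,-4],"roll":0,"hand":40},{"slide":[-2,0,-5],"roll":0,"hand":40},{"slide":[-4,0,-5],"roll":0,"hand":40},{"slide":[-3,0.5,-3],"roll":0,"hand":40}]'
python3 -m inch '[{"slide":[0,0,0],"roll":0,"hand":40},{"slide":[0,0,0],"roll":0,"hand":40}]'
python3 - <<'E'
from m import *
from bench import *
s=sense();g=get_image("wrist");pickle.dump((s,g),open("w7.pkl","wb"));P=wpose(g,s)
cv2.imwrite("pics/w7.png",g["image"])
c=cover(g);print(c[:4]);print("disc",onz(g,c[0],105,P),"post",onz(g,c[2],137,P))
E
```

```text
time: 10.15
tool_pos: [492.7, 127.9, 293.4]
tcp_rot: [0.975, 0.222, 0.001, -0.0]
force: [-0.4, 0.6, 0.2]
grip_width: 0.402
gripper_force: 0.0
time: 10.4
tool_pos: [493.4, 128.2, 290.3]
tcp_rot: [0.975, 0.222, 0.0, -0.0]
force: [0.3, 0.0, 0.3]
grip_width: 0.399
gripper_force: 0.0
((np.float64(321.5), np.float64(87.5)), np.float32(20.978296), array([321.39 ,  85.945]), array([315,  78,  14,  17, 200], dtype=int32))
disc [574.41242787 169.17601165 105.        ] post [573.85862414 168.86342659 137.        ]
```

View pics/w7.png

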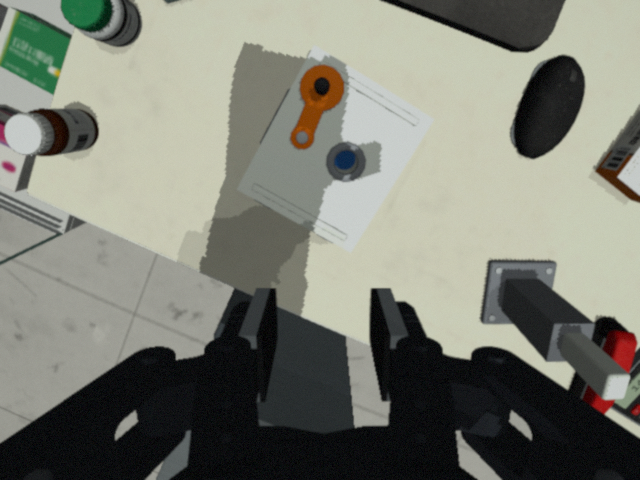

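The cover is open, with the disc at (321,87), the pivot at (302,137), and the port's blue opening and grey collar at (345,160). I'll work out the numbers for the port and the cover angle.

```bash
python3 - <<'E'
from m import *
s,g=pickle.load(open("w7.pkl","rb"));P=wpose(g,s);im=g["image"]
piv=onz(g,(302,137),105,P);print("piv",piv)
hsv=cv2.cvtColor(im,cv2.COLOR_BGR2HSV)[140:185,320:372]
m=cv2.inRange(hsv,(100,120,20),(125,255,200));n,l,st,ce=cv2.connectedComponentsWithStats(m);i=1+st[1:,4].argmax();print(st[i],ce[i]+[320,140])
gray=cv2.GaussianBlur(cv2.cvtColor(im,cv2.COLOR_BGR2GRAY),(3,3),0)
e=cv2.HoughCircles(cv2.resize(gray[130:190,310:380],(0,0),fx=4,fy=4,interpolation=cv2.INTER_CUBIC),cv2.HOUGH_GRADIENT,1,20,param1=80,param2=15,minRadius=30,maxRadius=100)
print(None if e is None else [(310+c[0]/4,130+c[1]/4,c[2]/4) for c in e[0][:4]])
uv=ce[i]+[320,140];print("hole centroid",onz(g,uv,100,P),onz(g,uv,90,P))
if e is not None:
  for c in e[0][:4]:print("circ",onz(g,(310+c[0]/4,130+c[1]/4),100,P))
L=[onz(g,q,94,P) for q in[(316,49),(431,121),(349,250),(241,188)]];print(np.round(L,1),np.mean(L,0))
v=np.array([574.1,169.0])-piv[:2];print("cover ang",np.degrees(np.arctan2(v[1],v[0])),np.linalg.norm(v))
print(im[160,318:376].tolist()[::2])
E
```

```text
piv [532.59811483 166.81021513 105.        ]
[ 15  11  20  18 293] [344.52559727 159.51877133]
[(np.float32(344.375), np.float32(157.875), np.float32(23.7)), (np.float32(340.875), np.float32(161.625), np.float32(20.35)), (np.float32(349.625), np.float32(159.375), np.float32(17.1))]
hole centroid [530.78716619 127.00343971 100.        ] [530.02591347 126.08414097  90.        ]
circ [531.95954959 127.72352567 100.        ]
circ [527.88698778 128.98319816 100.        ]
circ [532.7443875  123.20790891 100.        ]
[[600.  186.3  94. ]
 [590.7  75.5  94. ]
 [459.5  86.8  94. ]
 [469.6 196.7  94. ]] [529.95426434 136.32803613  94.        ]
cover ang 3.0203252985913798 41.55961538256128
[[131, 138, 131], [130, 137, 133], [129, 137, 130], [128, 135, 131], [93, 97, 93], [71, 70, 67], [75, 73, 69], [72, 69, 67], [74, 56, 46], [85, 46, 17], [73, 43, 14], [74, 43, 19], [69, 35, 11], [72, 40, 18], [73, 42, 19], [71, 41, 11], [71, 40, 16], [74, 44, 17], [67, 44, 26], [62, 60, 57], [60, 60, 56], [71, 69, 66], [72, 72, 67], [74, 74, 70], [113, 118, 113], [130, 138, 132], [134, 140, 134], [132, 140, 133], [132, 138, 134]]
```

```bash

python3 -m inch '[{"slide":[3,-0.1,2],"roll":0,"hand":45},{"slide":[3,-0.1,3],"roll":0,"hand":45},{"slide":[3,0,3],"roll":0,"hand":45},{"slide":[0,0,0],"roll":0,"hand":45},{"slide":[0,0,0],"roll":0,"hand":45}]' 20
python3 -m inch '[{"slide":[0,0,4],"roll":0,"hand":45},{"slide":[0,0,4],"roll":0,"hand":45},{"slide":[0,0,2.5],"roll":0,"hand":45},{"slide":[0,0,0.8],"roll":0,"hand":45},{"slide":[0,0,0],"roll":0,"hand":45}]' 20
python3 -m inch '[{"slide":[0,0,0],"roll":0,"hand":0},{"slide":[0,0,0],"roll":0,"hand":0},{"slide":[0,0,0],"roll":0,"hand":0},{"slide":[0,0,0],"roll":0,"hand":0}]' 20
python3 -m inch '[{"slide":[0,-0.3,0],"roll":0,"hand":0},{"slide":[0,-0.2,0],"roll":0,"hand":0},{"slide":[0,0,0],"roll":0,"hand":0}]' 20
```

```text
time: 11.08
tool_pos: [572.9, 168.7, 209.6]
tcp_rot: [0.975, 0.222, -0.001, 0.0]
force: [-0.0, -0.4, 1.2]
grip_width: 0.45
gripper_force: 0.0
time: 11.7
tool_pos: [573.7, 168.7, 98.6]
tcp_rot: [0.975, 0.221, 0.0, -0.0]
force: [-0.2, 0.1, 0.5]
grip_width: 0.448
gripper_force: 0.0
time: 12.2
tool_pos: [574.8, 169.0, 99.2]
tcp_rot: [0.975, 0.222, 0.001, 0.0]
force: [0.1, 0.2, 5.9]
grip_width: 0.12
gripper_force: 20.7
time: 12.58
tool_pos: [574.6, 170.8, 99.3]
tcp_rot: [0.975, 0.221, 0.003, 0.003]
force: [7.1, -8.9, 5.2]
grip_width: 0.127
gripper_force: 20.7
```

```bash

python3 -m inch '[{"slide":[0.25,-0.3,0],"roll":0,"hand":0},{"slide":[0,0,0],"roll":0,"hand":0},{"slide":[0,0,0],"roll":0,"hand":0}]' 20
python3 -m inch '[{"slide":[0.2,-0.4,0],"roll":0,"hand":0},{"slide":[0,0,0],"roll":0,"hand":0},{"slide":[0,0,0],"roll":0,"hand":0}]' 20
```

```text
time: 12.95
tool_pos: [574.8, 171.1, 99.2]
tcp_rot: [0.975, 0.22, 0.001, 0.006]
force: [2.5, -18.4, 7.8]
grip_width: 0.126
gripper_force: 21.2
time: 13.32
tool_pos: [574.9, 171.6, 99.1]
tcp_rot: [0.976, 0.219, 0.001, 0.01]
force: [4.0, -29.3, 9.7]
grip_width: 0.128
gripper_force: 22.0
```

```bash

python3 -m inch '[{"slide":[0,0,0],"roll":0,"hand":45},{"slide":[0,0,0],"roll":0,"hand":45},{"slide":[0,0,0],"roll":0,"hand":45}]' 20
python3 -m inch '[{"slide":[0,0,-3],"roll":0,"hand":45},{"slide":[0,0,-4],"roll":0,"hand":45},{"slide":[-2,1,-2],"roll":0,"hand":60},{"slide":[-4,2,0],"roll":0,"hand":60},{"slide":[0,0,0],"roll":0,"hand":60}]'
python3 -m inch '[{"slide":[0,0,0],"roll":0,"hand":60},{"slide":[0,0,0],"roll":0,"hand":60}]'
cat > port.py <<'E'
from m import *
from bench import *
import sys
s=sense();g=get_image("wrist");P=wpose(g,s);im=g["image"];pickle.dump((s,g),open(sys.argv[1],"wb"));print(np.round(s["tool_pos"],1))
K=np.array([[g["fx"],0,g["cx"]],[0,g["fy"],g["cy"]],[0,0,1]])
w=np.linalg.inv(P)@np.array([529.2,125,100,1]);u,v=int(g["cx"]+g["fx"]*w[0]/-w[2]),int(g["cy"]-g["fy"]*w[1]/-w[2]);sc=g["fx"]/-w[2];print("pred",u,v,sc)
hsv=cv2.cvtColor(im,cv2.COLOR_BGR2HSV)
k=int(30*sc);x0,y0=max(u-k,0),max(v-k,0)
sub=im[y0:v+k,x0:u+k].astype(int);val=sub.max(2)
for nm,t in(("hole",(hsv[y0:v+k,x0:u+k,1]>110)&(hsv[y0:v+k,x0:u+k,0]>95)),("collar",val<105)):
    c=cv2.findContours(cv2.morphologyEx(t.astype(np.uint8),cv2.MORPH_OPEN,np.ones((3,3))),cv2.RETR_EXTERNAL,cv2.CHAIN_APPROX_NONE)[0]
    for q in sorted(c,key=cv2.contourArea)[-2:]:
        if len(q)<8:continue
        e=cv2.fitEllipse(q);uv=(e[0][0]+x0,e[0][1]+y0);print(nm,np.round(uv,1),"mm",np.round(np.array(e[1])/sc,1),np.round(onz(g,uv,100,P),1))
E
python3 port.py w8.pkl; python3 - <<'E'
from m import *
s,g=pickle.load(open("w8.pkl","rb"));c=cover(g) if 0 else None
E
```

```text
time: 13.7
tool_pos: [572.2, 181.9, 97.7]
tcp_rot: [0.975, 0.222, -0.0, -0.0]
force: [0.5, -0.2, -0.2]
grip_width: 0.451
gripper_force: 0.0
time: 14.32
tool_pos: [529.5, 127.5, 188.1]
tcp_rot: [0.975, 0.221, -0.0, -0.0]
force: [0.6, -0.1, 0.0]
grip_width: 0.599
gripper_force: 0.0
time: 14.58
tool_pos: [531.8, 129.4, 187.6]
tcp_rot: [0.975, 0.222, 0.0, -0.0]
force: [0.5, -0.0, -0.5]
grip_width: 0.6
gripper_force: 0.0
[531.8 129.4 187.6]
pred 328 237 1.596023250046211
hole [328.3 229.8] mm [ 9.9 15.1] [533.7 127.4 100. ]
collar [347. 250.] mm [1.6 1.6] [526.9 111.  100. ]
collar [310.9 246.1] mm [32.3 56. ] [519.4 132.7 100. ]
```

```bash
python3 - <<'E'
from m import *
s,g=pickle.load(open("w8.pkl","rb"));im=g["image"]
h=cv2.cvtColor(im,cv2.COLOR_BGR2HSV)
for v in range(198,280,3):
    print(v,''.join('#' if im[v,u].max()<50 else 'B' if h[v,u,1]>100 and 95<h[v,u,0]<130 else 'o' if h[v,u,1]>120 and h[v,u,0]<25 else str(min(9,im[v,u].max()//25)) for u in range(280,380,1)))
E
```

```text
198 ooooo44455555555555555455555555555555555555555555555555555555554555555555555555555555555555555545555
201 ooooo44555555555555555555455555455555455555555555555555555555555555555555555555555555555555555555555
204 ooooo44555555555554555455555555555555555555555555555545555555555555555555555555555555555455555455555
207 ooooo44555555555555555555555555554555555555555455555555555555555555555555555555555555555555545555555
210 ooooo44555545555555555555555545455555544444433333333334444455555555455555555555555555555555555555566
213 ooo4445455555555555555555555555555443222222222222222222222222234455555555555555555555555554556777777
216 o444555455544555555555555555444322222222222222222222222222222222234455555555555555555555555555567777
219 4455555554555545555545555554322222222222222222222222222222222222222234445555454555555566666777777777
222 45545555554455555555555554322222222222222222BBBBBBBBB22222222222222222246665555555555677777777777777
225 545544554555555555455544322222222222222BBBBBBBBBBBBBBBBBBBB22222222233234677777777777777777777777777
228 444444455455455554555543222222222222BBBBBBBBBB
[... 1139 characters left out ...]
3433343333333334344455566666777777777777777777777777777777777777777777
264 3333333333334433333333333433433434333333344677777777777777777777777777777777777777777777777777777777
267 3343333334333333333333333334333333334334466777777777777777777777777777777777777777777777777777777777
270 3333333333333333333333333333343334334345677777777777777777777777777777777777777777777777777777777777
273 3433333333333333334433444333333343344467777777777777777777777777777777777777777777777777777777777777
276 3333333333333333333343434333333343345677777777777777777777777777777777777777777777777777777777777777
279 3333433333333333333333333333433334467777777777777777777777777777777777777777777777777777777777777777
```

```bash
python3 - <<'E'
from m import *
s,g=pickle.load(open("w8.pkl","rb"));P=wpose(g,s)
print(onz(g,(328.7,236.5),100,P))
m=cv2.inRange(cv2.cvtColor(g["image"],cv2.COLOR_BGR2HSV),(5,150,90),(20,255,255))
c=max(cv2.findContours(m,cv2.RETR_EXTERNAL,cv2.CHAIN_APPROX_NONE)[0],key=cv2.contourArea)
f=np.zeros_like(m);cv2.drawContours(f,[c],-1,255,-1);f[:,330:]=0
dt=cv2.distanceTransform(f,cv2.DIST_L2,5);vv,uu=np.nonzero(dt>dt.max()-0.7);print(cv2.boundingRect(c),dt.max(),uu.mean(),vv.mean(),onz(g,(uu.mean(),vv.mean()),105,P))
E
python3 -m inch '[{"slide":[0,0,-4.5],"roll":0,"hand":60},{"slide":[0,0,-4.5],"roll":0,"hand":60},{"slide":[-3,4,0],"roll":0,"hand":60},{"slide":[-4,5,0],"roll":0,"hand":60},{"slide":[-4,5,0],"roll":0,"hand":60}]'
python3 -m inch '[{"slide":[-4,5,0],"roll":0,"hand":60},{"slide":[-1.6,2.4,0],"roll":0,"hand":60},{"slide":[0,0,0],"roll":0,"hand":60},{"slide":[0,0,0],"roll":0,"hand":60},{"slide":[0,0,0],"roll":0,"hand":60}]'
python3 - <<'E'
from m import *
from bench import *
s=sense();g=get_image("wrist");P=wpose(g,s);im=g["image"];pickle.dump((s,g),open("w9.pkl","wb"));print(s["tool_pos"],s["tcp_rot"])
w=np.linalg.inv(P)@np.array([474.5,-135.7,190,1]);print("pred",g["cx"]+g["fx"]*w[0]/-w[2],g["cy"]-g["fy"]*w[1]/-w[2],g["fx"]/-w[2])
for v in range(180,300,4):
    print(v,''.join('%x'%min(15,im[v,u].max()//16) for u in range(270,380)))
E
```

```text
[529.89026492 125.27693415 100.        ]
(254, 109, 67, 112) 29.559694 291.0 139.0 [574.65767125 171.21782732 105.        ]
time: 15.25
tool_pos: [493.4, -43.3, 277.7]
tcp_rot: [0.975, 0.223, 0.0, 0.0]
force: [0.2, -0.2, -0.1]
grip_width: 0.597
gripper_force: 0.0
time: 15.88
tool_pos: [475.4, -130.6, 277.7]
tcp_rot: [0.975, 0.222, -0.0, -0.0]
force: [-0.8, 0.2, -0.2]
grip_width: 0.601
gripper_force: 0.0
[ 475.43569423 -130.60103104  277.65300146] [ 9.74941185e-01  2.22462684e-01 -6.78768479e-05 -1.91269844e-04]
pred 330.86978620817246 235.72982012099092 1.5976564166993825
180 88888888889bcdddddc978999998888654333223223223232223222232232232322223332222232234689aaaaaaa9988bddddddddddddd
184 888888889bddddddddc98898888888875333333333333333333333323333332332333233333232332324689aaaaaa988bddddedddddddd
188 888abccdddddddddddc97898888888875445555545554555555555555555555545555555555555545555689aaaaa9989bddddddddddddd
192 bcddddddddddddddddb878988888888754555455555545555555555555555555554578765555565555799a999aa9998acddddddddddddd
196 ddddddddddddddddddb87899888888887655555455554555555555555
[... 2228 characters left out ...]
dddddddddd
276 ccccccccccdddddddddddddddddddddddddddddddddddddddddddddddddddddddddddddddddddddddddddddddddddddddddddddddddddd
280 cccccccccddddddddddddddddddddddddddddddddddddddddddddddddddddddddddddddddddddddddddddddddddddddddddddddddddddd
284 ccccccccdddddddddddddddddddddddddddddddddddddddddddddddddddddddddddddddddddddddddddddddddddddddddddddddddddddd
288 ccccccdddddddddddddddddddddddddddddddddddddddddddddddddddddddddddddddddddddddddddddddddddddddddddddddddddddddd
292 bcdddddddddddddddddddddddddddddddddddddddddddddddddddddddddddddddddddddddddddddddddddddddddddddddddddddddddddd
296 aaaabbbbcddddddddddddddddddddddddddddddddddddddddddddddddddddddddddddddddddddddddddddddddddddddddddddddddddddd
```

The cover's disc is at (574.7,171.2), exactly on its stop. The port is at (529.9,125.3) and the probe at (474.3,-135.3). Now I'll grasp the handle.

```bash

python3 -m inch '[{"slide":[-0.3,0.38,2],"roll":0,"hand":60},{"slide":[0,0,2],"roll":0,"hand":60},{"slide":[0,0,2],"roll":0,"hand":60},{"slide":[0,0,0],"roll":0,"hand":60},{"slide":[0,0,0],"roll":0,"hand":60}]'
python3 -m inch '[{"slide":[0,0,3],"roll":0,"hand":60},{"slide":[0,0,3],"roll":0,"hand":60},{"slide":[0,0,2],"roll":0,"hand":60},{"slide":[0,0,0.2],"roll":0,"hand":60},{"slide":[0,0,0],"roll":0,"hand":60}]'
python3 -m inch '[{"slide":[0,0,0],"roll":0,"hand":60},{"slide":[0,0,0],"roll":0,"hand":0},{"slide":[0,0,0],"roll":0,"hand":0},{"slide":[0,0,0],"roll":0,"hand":0},{"slide":[0,0,0],"roll":0,"hand":0}]' 40
python3 -m inch '[{"slide":[0,0,0],"roll":0,"hand":0},{"slide":[0,0,0],"roll":0,"hand":0}]'
```

```text
time: 16.55
tool_pos: [474.4, -136.1, 218.5]
tcp_rot: [0.975, 0.222, 0.0, 0.0]
force: [-0.3, -1.5, 1.0]
grip_width: 0.6
gripper_force: 0.0
time: 17.18
tool_pos: [474.9, -136.6, 137.0]
tcp_rot: [0.975, 0.222, 0.001, 0.0]
force: [0.2, 0.6, -0.3]
grip_width: 0.6
gripper_force: 0.0
time: 17.8
tool_pos: [474.4, -136.6, 136.3]
tcp_rot: [0.975, 0.222, 0.0, 0.0]
force: [-1.0, 0.6, 5.5]
grip_width: 0.227
gripper_force: 39.7
time: 18.05
tool_pos: [474.4, -136.6, 136.3]
tcp_rot: [0.975, 0.222, 0.0, 0.0]
force: [-0.7, 0.1, 6.2]
grip_width: 0.229
gripper_force: 39.7
```

```bash

python3 -m inch '[{"slide":[0,0,-1],"roll":0,"hand":0},{"slide":[0,0,-2],"roll":0,"hand":0},{"slide":[0,0,-3],"roll":0,"hand":0},{"slide":[0,0,-3],"roll":0,"hand":0},{"slide":[0,0,-3],"roll":0,"hand":0}]'
python3 -m inch '[{"slide":[0,0,-2],"roll":0,"hand":0},{"slide":[0,0,-1],"roll":0,"hand":0},{"slide":[0,0,0],"roll":0,"hand":0},{"slide":[0,0,0],"roll":0,"hand":0}]'
python3 - <<'E'
from m import *
from bench import *
s=sense();T=np.array(s["tool_pos"]);Q=[(n,get_image(n)) for n in("scene","side")];pickle.dump((s,Q),open("c10.pkl","wb"))
print(T)
for n,g in Q:
    P=np.array(g["pose"])
    def proj(X):
        w=np.linalg.inv(P)@np.r_[X,1];q=cv2.projectPoints(np.array([[w[0],-w[1],-w[2]]]),np.zeros(3),np.zeros(3),np.array([[g["fx"],0,g["cx"]],[0,g["fy"],g["cy"]],[0,0,1]]),np.array(g["dist_coeffs"]))[0];return q.ravel()
    z0=T[2]-126.3
    a=np.array([*T[:2],z0]);print(n,[(k,np.round(proj(a+[0,0,k]),1).tolist()) for k in(0,55,75,110,150)])
    u,v=proj(a).astype(int);im=g["image"]
    for r in range(v-42,v+10,2):print(r,u-14,' '.join('%3d'%im[r,c].max() for c in range(u-14,u+15)))
E
```

```text
time: 18.68
tool_pos: [473.7, -136.4, 256.9]
tcp_rot: [0.975, 0.222, -0.0, -0.0]
force: [0.8, 0.1, -0.1]
grip_width: 0.23
gripper_force: 39.1
time: 19.18
tool_pos: [473.5, -136.3, 284.8]
tcp_rot: [0.975, 0.222, -0.001, -0.0]
force: [0.5, -0.4, -1.3]
grip_width: 0.231
gripper_force: 39.1
[ 473.46107074 -136.3118466   284.82981337]
scene [(0, [383.7, 221.8]), (55, [385.7, 204.7]), (75, [386.4, 198.2]), (110, [387.7, 186.5]), (150, [389.3, 172.4])]
179 369  80  83 104 133 152 161 163 161 161 161 161 161 156 142 131 126 122 122 121 120 113  91  63  45  45  44  42  41  39
181 369  78  80  88 112 140 156 161 162 162 162 162 161 161 155 141 124 120 121 120 122 113  90  60  46  45  45  42  42  40
183 369  79  79  80  90 117 143 157 161 162 162 162 162 162 157 141 126 119 120 120 119 107  84  55  42  46  45  42  39  42
185 369  79  80  79  79  92 121 146 158 162 161 162 163 163 157 142 127 120 120 120 117 103  78  55  46  44  45  43  41  41
187 369  80  81  80  79  81  99 128 152 163 165 165 165 163 159 147 136 130 126 122 115  97  72  52  46  44  43  42  40  38
189 369  80  82  82  80  80  8
[... 5214 characters left out ...]
 235 233 224 197 156 126 113 107 102 102 101 105 106 107 110 109 109 109 112 113
254 266 237 237 237 237 238 238 237 235 236 236 234 232 217 184 141 119 108 104 101 101 105 108 111 106 111 107 109 112 114
256 266 236 236 237 236 236 236 237 237 236 235 233 225 219 204 172 133 116 108 100 101 104 107 111 108 110 109 109 110 104
258 266 236 236 236 237 237 236 236 238 237 234 227 222 216 214 192 151 124 109 105  98 105 108 111 108 111 114 113 110 105
260 266 236 237 237 237 237 238 238 238 239 233 228 222 218 216 204 161 126 111 103  99 108 109 113 111 112 113 113 109 110
262 266 238 237 239 238 237 237 235 237 236 232 226 219 218 217 201 162 130 115 107 103 110 112 114 114 115 117 111 109 110
```

```bash

python3 -m inch '[{"slide":[1.5,-2,0],"roll":0,"hand":0},{"slide":[3,-4,0],"roll":0,"hand":0},{"slide":[4,-5,0],"roll":0,"hand":0},{"slide":[4,-5,0],"roll":0,"hand":0},{"slide":[2.5,-3.4,0],"roll":0,"hand":0}]'
python3 -m inch '[{"slide":[1.3,-1.8,0],"roll":0,"hand":0},{"slide":[0,0,0],"roll":0,"hand":0},{"slide":[0,0,0],"roll":0,"hand":0},{"slide":[0,0,0],"roll":0,"hand":0},{"slide":[0,0,0],"roll":0,"hand":0}]'
python3 - <<'E'
from m import *
from bench import *
s=sense();g=get_image("wrist");P=wpose(g,s);im=g["image"];pickle.dump((s,g),open("w11.pkl","wb"));print(s["tool_pos"],s["tcp_rot"])
def px(X,P=P):
    w=np.linalg.inv(P)@np.r_[X,1];return g["cx"]+g["fx"]*w[0]/-w[2],g["cy"]-g["fy"]*w[1]/-w[2]
T=np.array(s["tool_pos"]);print("port",px([529.5,125.1,100]),"tip",px([*T[:2],T[2]-126.3]),"band",px([*T[:2],T[2]-61]))
h=cv2.cvtColor(im,cv2.COLOR_BGR2HSV)
for v in range(150,300,5):
    print(v,''.join('B' if h[v,u,1]>110 and 95<h[v,u,0]<130 else 'o' if h[v,u,1]>120 and h[v,u,0]<25 else '%x'%(im[v,u].max()//16) for u in range(275,375)))
E
```

```text
time: 19.9
tool_pos: [524.7, 102.9, 285.0]
tcp_rot: [0.975, 0.222, -0.0, -0.0]
force: [-0.1, -1.1, -1.0]
grip_width: 0.231
gripper_force: 39.2
time: 20.52
tool_pos: [528.6, 121.3, 285.9]
tcp_rot: [0.975, 0.221, 0.0, 0.0]
force: [-0.8, -0.1, -0.6]
grip_width: 0.227
gripper_force: 39.2
[528.64906258 121.33369245 285.89141427] [9.75295149e-01 2.20905795e-01 3.98311060e-05 3.73079788e-05]
port (np.float64(320.2515976523558), np.float64(196.69694515491494)) tip (np.float64(323.9873088219266), np.float64(216.2683112041875)) band (np.float64(324.2316812828609), np.float64(243.91370370072602))
150 ooooooooooooooooooo788989999999999999999999989899998999999999999999989999999999999999999999999888888
155 ooooooooooooooooo77899989889999999999999999999989999999999999999989989999999999999999999998999999999
160 ooooooooooooooo7789999999999999999999999999999999999999999999999999998989999989999999999999999999999
165 oooooooooooooo78998989999989899999999999999999999999999999999999999999999999999999999899999999999999
170 777667ooooooo7899989999899889989998998889899899999999999999999988999999999999999999
[... 1942 characters left out ...]
55555555555555555555555555555555555555556acddddddddddddddddddddddddddd
270 666777888887888888788776555455555555555555555555555555555555555555555557acdddddddddddddddddddddddddd
275 7777888888888888878887654444455555555555555555555555555555555555555555557acddddddddddddddddddddddddd
280 66677888888888888888775545555455555555555555555555555555555555555555555558bcdddddddddddddddddddddddd
285 766777777777787777777655445555555555555555555555545555555555555555555555568bcccccccccccccccccccddcdc
290 7643333333333333100o134455455555555555555555555555554545555455555555555555431110234444443444446acccc
295 5433343333343332110134545555455555555445555555555555554555555555555555555554310112334434444343458bcd
```

```bash

python3 -m inch '[{"slide":[0.23,-0.18,1],"roll":0,"hand":0},{"slide":[0,0,1.5],"roll":0,"hand":0},{"slide":[0,0,1.5],"roll":0,"hand":0},{"slide":[0,0,0],"roll":0,"hand":0},{"slide":[0,0,0],"roll":0,"hand":0}]'
cat > fin.py <<'E'
from m import *
from bench import *
import sys
s=sense();g=get_image("wrist");P=wpose(g,s);im=g["image"];pickle.dump((s,g),open(sys.argv[1],"wb"));print(s["tool_pos"])
def px(X,P=P):
    w=np.linalg.inv(P)@np.r_[X,1];return np.round([g["cx"]+g["fx"]*w[0]/-w[2],g["cy"]-g["fy"]*w[1]/-w[2],g["fx"]/-w[2]],2)
T=np.array(s["tool_pos"]);print("port",px([529.6,125.1,100]),"tip",px([*T[:2],T[2]-126.3]),"band",px([*T[:2],T[2]-61.3]))
h=cv2.cvtColor(im,cv2.COLOR_BGR2HSV)
for v in range(int(sys.argv[2]),int(sys.argv[3]),3):
    print(v,''.join('B' if h[v,u,1]>110 and 95<h[v,u,0]<130 else 'o' if h[v,u,1]>120 and h[v,u,0]<25 else '%x'%(im[v,u].max()//16) for u in range(280,370)))
E
python3 fin.py w12.pkl 185 260
```

```text
time: 21.2
tool_pos: [530.0, 124.8, 245.8]
tcp_rot: [0.975, 0.222, -0.0, 0.0]
force: [0.6, -0.1, 0.0]
grip_width: 0.229
gripper_force: 39.2
[529.97367505 124.81396409 245.78712264]
port [323.4  210.36   1.32] tip [324.   216.24   1.41] band [324.24 243.74   1.77]
185 6oooooo78888888888888888888888888888888888888888888888888888888888888888888888988888888888
188 ooooooo788888888888888888888888888888877666555667788888888888899bcba9888888888888888889988
191 ooooo788888888888889888888888887654444454455555444444456788889acddcb99988888889999abbccccc
194 oo77888888888888888888888887544444444444444444444444544444579bcddddddddccbbbccccdddddddddd
197 88898888888889888888888886544444444444444444444444444445445568bcdddddddddddddddddddddddddd
200 888888888888888888888887544444444444BBBBBBBBBBBBBBB444445689888acddddddddddddddddddddddddd
203 888888889888888888888864444444444BBBBBBBBBBBBBBBBBBBBB4578888888acdddddddddddddddddddddddd
206 88888888888888888888875444444444BBBBBBBBBBBBBBBBBBBBBBB46788888879bddddddddddddddddddddddd
209 8888888888888888888887544444444444BBBBBBBBBBBBBBBBBBB4444678888889cddddd
[... 838 characters left out ...]
ddddddddddddddddddddddddddddddddddd
239 66667666666667666666666666676666665310000000B00027acdddddddddddddddddddddddddddddddddddddd
242 67766666666666766666666666766666666420122222221126acdddddddddddddddddddddddddddddddddddddd
245 666666666666676666666776666766678a9523333333333225acdddddddddddddddddddddddddddddddddddddd
248 76666666666666667666666666666667ab95333333333333359ccccccccddddddddddddddddddddddddddddddc
251 66666676666666666766666555555555555555555555555555555555555678abcdddddddddddddddddddddddcc
254 7666676666666666766665545555555555555555555555555555555555555557acddddddddddddddddddcccccc
257 66666666666676666666544454555555555555555555555555555555555555557acddddddddddddddddcdccccc
```

```bash

python3 -m inch '[{"slide":[0.05,0.12,0],"roll":0,"hand":0},{"slide":[0,0,0],"roll":0,"hand":0},{"slide":[0,0,1.2],"roll":0,"hand":0},{"slide":[0,0,1.2],"roll":0,"hand":0},{"slide":[0,0,0],"roll":0,"hand":0}]'
python3 -m inch '[{"slide":[0,0,1.5],"roll":0,"hand":0},{"slide":[0,0,1.5],"roll":0,"hand":0},{"slide":[0,0,1.5],"roll":0,"hand":0},{"slide":[0,0,0.7],"roll":0,"hand":0},{"slide":[0,0,0],"roll":0,"hand":0}]'
python3 -m inch '[{"slide":[0,0,0.5],"roll":0,"hand":0},{"slide":[0,0,0],"roll":0,"hand":0},{"slide":[0,0,0],"roll":0,"hand":0},{"slide":[0,0,0],"roll":0,"hand":0}]'
python3 fin.py w13.pkl 212 300
```

```text
time: 21.88
tool_pos: [529.8, 123.7, 220.0]
tcp_rot: [0.975, 0.222, -0.001, 0.0]
force: [0.0, 1.1, -0.3]
grip_width: 0.229
gripper_force: 39.2
time: 22.5
tool_pos: [530.4, 123.8, 169.1]
tcp_rot: [0.975, 0.222, -0.001, 0.0]
force: [0.4, -0.7, -0.2]
grip_width: 0.232
gripper_force: 39.2
time: 23.0
tool_pos: [531.1, 124.0, 165.0]
tcp_rot: [0.975, 0.222, 0.0, 0.0]
force: [-0.5, -0.5, -0.9]
grip_width: 0.226
gripper_force: 39.2
[531.14019975 123.97061706 165.04142461]
port [321.27 243.33   1.74] tip [323.98 216.34   1.41] band [324.22 243.8    1.77]
212 888888888888888888888888888888888888888888888888888888888888888888888888888888888888888888
215 888888888888888888888888888887755544443333333344556778888888888888888888888888888888888888
218 888888888888888888888888776443444444444445555544444433334678888888888888888888888888888888
221 888888888888888888877654344444444444444444444444444444544444578888888888888888888888888888
224 888888888888888888643444444444444444444444444444444444444444434578888888888888999988888888
227 8888888888888888754444444444444443443333333333333444444444444444446888
[... 1600 characters left out ...]
55555545555469bcccccccccccccccccccc
281 666666666666666654444444544444444454444444554555554555555555555555557acccccccccccccccdcccc
284 6666666666666666544444454444444444454444454444545555555555555555555569bccccccccccccccccccc
287 444444444443222234444444444444444544444454444444445555555555555555555555555566666666666679
290 3333333333211B0134444444444444445445444444444444444444555555555545454431001233333333333346
293 333333333321001234444444544444444444444444444444444444444555555555554431100123343333333334
296 33333333321o001344444444544544444444444445444444444444444554555554545442100013333333333333
299 333333333210B0234444444444444444445454444544444444444444444444445555544321BB12333333333433
```

```bash

python3 -m inch '[{"slide":[-0.06,0,0.37],"roll":0,"hand":0},{"slide":[0,0,0],"roll":0,"hand":0},{"slide":[0,0,0],"roll":0,"hand":0},{"slide":[0,0,0],"roll":0,"hand":0},{"slide":[0,0,0],"roll":0,"hand":0}]'
python3 - <<'E'
from m import *
from bench import *
s=sense();print(s["tool_pos"],np.abs(s["joint_vel"]).max())
g=get_image("side");P=np.array(g["pose"]);im=g["image"]
def px(X):
    w=np.linalg.inv(P)@np.r_[X,1];return cv2.projectPoints(np.array([[w[0],-w[1],-w[2]]]),np.zeros(3),np.zeros(3),np.array([[g["fx"],0,g["cx"]],[0,g["fy"],g["cy"]],[0,0,1]]),np.array(g["dist_coeffs"]))[0].ravel()
for z in(94,100,110,145,137):print(z,px([529.6,125,z]))
print("post",px([574.7,171.2,137]),px([574.7,171.2,105]))
u,v=px([529.6,125,100]).astype(int)
for r in range(v-26,v+12):print(r,u-16,' '.join('%3d'%im[r,c].max() for c in range(u-16,u+17)))
E
```

```text
time: 23.68
tool_pos: [530.5, 123.7, 161.1]
tcp_rot: [0.975, 0.222, 0.0, -0.0]
force: [-0.5, -1.3, -0.7]
grip_width: 0.225
gripper_force: 39.2
[530.46917172 123.70695377 161.13851657] 0.0009036697467319685
94 [306.45430287 231.74729989]
100 [306.36050617 229.62079233]
110 [306.20334193 226.05890766]
145 [305.64486727 213.41464958]
137 [305.77368745 216.32947253]
post [322.47977283 209.13668086] [322.81055209 220.35293328]
203 290 226 226 226 225 226 223 224 216 196 160 130 120 130 130 138 138 138 138 138 140 142 146 147 146 146 143 143 141 141 144 158 170 176
204 290 197 196 198 195 197 195 192 184 166 139 119 125 128 139 146 139 140 140 139 139 145 145 146 146 146 143 139 134 129 139 156 166 177
205 290 160 164 168 165 167 162 163 157 145 134 122 123 131 136 144 141 137 133 136 138 140 143 144 142 139 138 135 122 118 133 155 172 180
206 290 157 161 167 170 168 166 164 161 159 155 139 129 133 136 144 141 136 130 132 134 135 134 131 131 128 122 117 108 111 133 156 174 182
207 290 165 175 183 190 194 196 195 195 194 186 163 140 133 139 143 142 136 135 137 141 141 127 114 110 110 104  9
[... 3945 characters left out ...]

236 290 225 230 232 231 230 229 227 225 225 223 225 227 225 221 222 223 226 232 238 242 241 240 235 225 208 183 167 163 163 162 161 161 164
237 290 242 244 244 243 242 241 239 236 231 232 230 230 228 230 229 230 231 237 243 245 246 246 245 241 231 215 192 186 175 164 163 169 176
238 290 246 246 246 246 245 245 244 238 231 228 229 227 228 228 228 229 230 235 241 245 245 246 245 244 240 232 224 216 198 180 175 183 202
239 290 243 242 243 242 241 241 240 233 226 221 220 219 220 221 219 221 225 228 232 236 237 237 236 237 235 232 229 224 208 194 185 194 207
240 290 224 222 223 220 220 219 215 212 204 198 195 196 195 195 192 198 203 207 211 210 214 215 212 211 211 209 208 208 197 189 185 189 192
```

```bash
python3 fin.py w14.pkl 218 254; python3 -c "
from bench import *
print(close_job())"
```

```text
[530.45005124 123.67241049 161.10828772]
port [321.3  244.11   1.77] tip [324.   216.26   1.41] band [324.24 243.75   1.77]
218 888888888888888888888888875443444444444444544444444433334678888888888888888888888888888888
221 888888888888888888887654334444444444444444444444444444444444578888888888888888888888888888
224 888888888888888887643344444444444444444444444444444444444444434578888888888888888888888888
227 888888888888888875444444444444444444333333333334444444444444444434578888888888888888888888
230 88888888888888754444444444444444BBBB4333333333333BBB3444444444444445788888888889bbba888888
233 8888888888888643444444444443BBBBBBBB3210000001123BBBBBB33444444444445788889989acccb9988888
236 6677777666776433333333333334BBBBBBBBB00o00B0000BBBBBBBBB33444444444445689bccccccccdccccba9
239 66666666666653333333333333444BBBBBBBB0000000000B1BBBBB444333444444444459ccccccccdccdcccccc
242 666666666666533333333333344444444BBB1112222222100B344444443344444444447accccccccdccdddcccc
245 66666666666543333333333334444444443222333333333322344444433344444444458bccdccccccccdccddcd
248 6666666666665333333333332344444444333333333333333234444443334444445656acccccdcccdccdccdccc
251 6666666666666433333333344454555555555555555454544555555555454444567778acccccccccdcdccccccc
the job is handed in; nothing more can be done
None
```

I handed in the job: the cover is open against its stop, and the gripper is still holding the probe upright and still in the port, centred, with the band's middle at the rim, both to within about 1 mm by camera and arm readings; I saw no sign of the probe touching the box or cover.

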